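# Unclip the cover of the long storage box

## Robot

A 6-joint arm with a two-finger parallel gripper is mounted at the origin on a cart in front of the work surface, level with it; the furniture and walls round the work are solid. World frame = base frame: x ahead of the robot, y to its left, z up, the work surface at z = 0. Lengths are in m, angles in rad, forces in N, time in s.
With the tool pointing down it reaches from about 0.325 to 0.85 m from the base axis. Payload 15.5 kg.
Tool frame: the origin (TCP) lies at the very end of the fingers, on their centre line; the grasp point (between the pads) lies 19 mm behind it; z points along the fingers, y is the line along which they close (so a half turn about z gives the same grasp; the last joint's range is limited). The gripper opens to 91 mm and grips with 3 to 60 N. Pads are 32 mm wide; open, the fingers measure 118 mm over their backs; the gripper's body (76 mm by 178 mm) begins 60 mm behind the grasp point.
Start: joints at [1.006, 0.494, 1.345, -0, 1.302, -0.096], TCP at [0.282, 0.558, 0.184] pointing down, gripper open.
Joint ranges: [-2.91, 2.91], [-0.82, 2.16], [0.22, 2.67], [-1.22, 4.37], [0.12, 2.79], [-3.08, 3.08]. Speed limits (rad/s): [1.89, 1.89, 2.57, 3.01, 3.01, 3.01].

## Interface

Orientations are given as a 3x3 rotation matrix whose columns are the frame's x, y, z axes.
In Python, from plant import arm gives the robot as it stands. The module is installed in compiled form; this text tells all that it offers.
- The arm moves only by the shell command python3 -m jog 'ROWS' [OPENING] [FORCE]. ROWS is JSON, a list of rows, each a list of 4 numbers: the shift along the tool's x, y, z normalised to -1 to 1, where 1 is 0.2 m, then the turn about the tool's z normalised to -1 to 1, where 1 is 360 degrees. In form: [[x, y, z, spin], ...]. A call has 1 to 10 rows; each row is the pose to reach, as a shift and turn from the pose commanded when the call began, along the tool's axes at that moment, turning the shorter way round; what a row does not reach only later rows make up. A row lasts 1/8 s, in which the tool goes at most 62.5 mm and 10.7 degrees, less where a joint would pass 70% of its speed; a pose out of reach is approached as far as the arm can. A call with a number of a shift or a turn outside -1 to 1 is refused whole. A call with a gripper value outside its range is refused whole. OPENING is the opening, from 0 (shut) to 1 (fully open), set as the call begins (- or left out, the last holds). The fingers move at their own pace and stop on an object; FORCE is the grip in N (left out, the last holds). Time passes only in rows, so rows that repeat a pose let the fingers close. It gives the time, the measured TCP pose, the force, the opening and the grip force at its end, in the units of the state.
- arm.sense(): the state, without advancing time (a new reading comes with each control period).
- arm.capture(name): name is "scene" or "top" or "wrist"; returns a dict with "image" (400x640x3 uint8, blue, green, red), "fx", "fy", "cx", "cy" (pixels), "k1" (the pictures are not rectified: a ray, as slopes to the right and down, at radius r is drawn at 1 + k1 r^2 times it, then the intrinsics apply), "T" (4x4, takes a point from camera to world coordinates); the wrist camera has in their place "hand_eye" (4x4, takes a point from camera to tool coordinates, whose origin is the TCP and whose axes are the flange's). Camera axes: x right, y up, looking along -z (the intrinsics and any distortion apply to the point x, -y, -z); pixel columns grow to the right and rows downward; lengths in m; the calibration is good to about 2 mm. A picture is of the moment at which its call begins: read the wrist's pose just before it. There is no depth.
- arm.job_done(): hands the job in; it is judged then, once.
The state is a dict: "time_s": time; "qpos": joint angles; "joint_velocities": joint speeds; "effort": joint torques, N m; "position": TCP position; "eef_rot": TCP orientation; "force": force on the tool from outside, world axes, zero at the start; "moment": the same for the moment, N m; "width": opening from 0.0 (shut) to 1.0 (fully open); "gripper_force": force on a finger pad.
Only numpy, scipy, OpenCV 4.12 (cv2) and the standard library are available. Lean on these libraries where they do the work, as an engineer would, in place of code of your own. Each camera call takes 0.05 s, during which the arm holds its last target. There are 200 camera calls.

## Task

Take the cover off the long storage box: pinch its two side tabs together to free the catches, lift the cover straight off, and set it down (do not drop it) right side up and flat on the floor of the wooden tray, beside the match box, not on it. Let go of it there, and leave the square box shut.

Things in the scene. Friction and masses are not known exactly. Their poses are not given: they have to be found in the camera images.
- long_cover: Pale wooden plate 140 (x) x 88 (y) x 6 mm on a fixed grey box 136 x 84 mm. Origin: centre of the plate's underside, 70 mm up (the rim); z up. A block 40 x 31 mm, top at z 30 mm, stands mid-plate, a tab on its +y and -y side. Feet 16 mm deep at the corners fit the box with 1.5 mm play; off the box the cover stands on them (origin 16 mm above the surface). 0.14 to 0.21 kg.
- long_tab_l (a joint): Inward travel (m) of the dark ribbed upright tab at the cover's +y side: 28 mm wide in x, z 6 to 36 mm above the cover's origin, outer face at y = +29 mm (58 mm over both tabs). 0 at rest, 0.008 fully in; spring 1.6 N at first, 5 N fully in, springs back. Its hook, 14 mm deep under the plate, locks the cover to the rim until pressed 0.004.
- long_tab_r (a joint): The same for the tab at the cover's -y side, outer face at y = -29 mm. Both tabs must be in to lift the cover.
- wooden_tray: Low walnut tray, loose on the worktop, 200 (x) x 300 (y) x 32 mm, 0.7 kg. Origin: centre of its underside. Inner floor 182 x 282 mm, 8 mm above the origin; walls 9 mm thick. A match box (58 x 110 x 22 mm) lies across its +y end, on the floor from about y = +70 mm on; the rest is free.
- square_cover: Cover of the other box, to stay shut: same make, tabs and block, but a square plate 94 x 94 x 6 mm on a box 90 x 90 mm, 70 mm high. Origin: centre of the plate's underside. (Wall cabinets hang 0.5 m above the worktop from about x = 0.6 m on, so arms crossing sideways stay near the front.)

How it is judged:
On the way, in this order (a step that is already met when the one before it is completed fails the run):
1. both tabs of the long cover are pressed in (more than 3 mm) while it is still on its box (value of joint each of long_tab_l, long_tab_r above 0.003 m and height (world z) of long_cover below 0.076 m), for 0.05 s.
2. the cover is lifted off: more than 20 mm above its seat on the rim (height (world z) of long_cover above 0.09 m), for 0.1 s.
3. the cover is lowered to within 12 mm of its resting height in the tray while still held (z of long_cover in the frame of wooden_tray below 0.036 m and horizontal distance between long_cover and wooden_tray below 0.1 m and contact force between the fingers and long_cover above 0.5 N), for 0.05 s.
At the end, for the whole second after the job is handed in: The long cover stands at rest in the tray, right side up on its feet: origin 18 to 30 mm above the tray's and within 100 mm sideways, tilt under 0.17 rad, tabs sprung back (under 2 mm); tray level on the worktop (10 mm, 0.05 rad); square cover within 15 mm of its start (z of long_cover in the frame of wooden_tray between 0.018 and 0.03 m and horizontal distance between long_cover and wooden_tray below 0.1 m and angle between long_cover's own z axis and vertical below 0.17 rad and linear speed of long_cover below 0.02 m/s and value of joint each of long_tab_l, long_tab_r below 0.002 m and height (world z) of wooden_tray below 0.01 m and angle between wooden_tray's own z axis and vertical below 0.05 rad); the robot touches nothing.
It fails at once if the square box's cover is moved more than 15 mm (distance of square_cover from where it was at the start of the episode above 0.015 m).
It also fails if it takes over 51 s, if anything falls off the work surface, if the arm or the gripper's body presses on something with over 40 N, if the wrist force passes 120 N, or if a joint passes its speed limit or range.

## Working session

There is one attempt and no reset: what is moved stays moved. The work goes in short steps, Python scripts to look and compute and a shell command to move; the robot and the scene stay as the last step left them, time stands still between calls to the robot, and variables do not carry over. Pictures are saved under pics/ and viewed, at most 11 in all, crops included, and the job is handed in when it is done.

```bash
mkdir -p pics
cat > h.py <<'E'
import numpy as np, cv2
from plant import arm
def cap(n,f):
    s=arm.sense(); c=arm.capture(n)
    if "T" not in c:
        W=np.eye(4); W[:3,:3]=np.array(s["eef_rot"]); W[:3,3]=s["position"]; c["T"]=W@np.array(c["hand_eye"])
    cv2.imwrite("pics/%s.png"%f,c["image"]); np.save("pics/%s.npy"%f,{k:v for k,v in c.items()},allow_pickle=True); return c
def load(f): return np.load("pics/%s.npy"%f,allow_pickle=True).item()
def ray(c,px,z):
    K=np.array([[c["fx"],0,c["cx"]],[0,c["fy"],c["cy"]],[0,0,1]],float)
    u=cv2.undistortPoints(np.array(px,float).reshape(-1,1,2),K,np.array([c["k1"],0,0,0.]))[:,0]
    T=np.array(c["T"]); d=np.c_[u[:,0],-u[:,1],-np.ones(len(u))]@T[:3,:3].T; o=T[:3,3]
    return o+d*((z-o[2])/d[:,2])[:,None]
E
python3 - <<'E'
from h import *
s=arm.sense(); print(s["time_s"],np.round(s["eef_rot"],3),s["width"])
a=cap("top","top0"); b=cap("scene","sc0"); print(np.round(a["T"],2))
E
```

```text
0.0 [[-0.892  0.452 -0.001]
 [ 0.452  0.892 -0.001]
 [ 0.    -0.001 -1.   ]] 0.9991759247373684
[[-0.03  0.99 -0.14  0.33]
 [-1.   -0.03  0.01  0.02]
 [ 0.01  0.14  0.99  1.16]
 [ 0.    0.    0.    1.  ]]
```

View pics/top0.png

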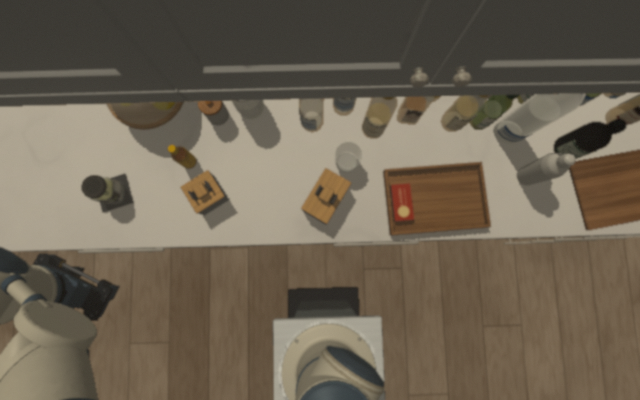

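View pics/sc0.png

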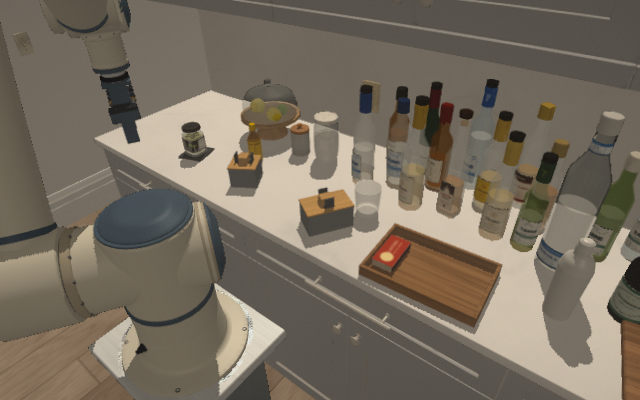

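The top view shows the square box at about (204,192), the long cover at about (327,195), turned by about 30°, a glass at (348,157), and the tray at about (437,200) with the match box at its left (+y) end.

Run:
```python
from h import *
c=load("top0"); im=c["image"]
hsv=cv2.cvtColor(im,cv2.COLOR_BGR2HSV)
for (x,y) in [(315,205),(333,183),(450,200),(204,205),(290,200)]: print((x,y),hsv[y,x])
def rect(roi,lo,hi,z,name,hull=True):
    x0,y0,x1,y1=roi; m=np.zeros(im.shape[:2],np.uint8)
    m[y0:y1,x0:x1]=cv2.inRange(hsv,lo,hi)[y0:y1,x0:x1]
    m=cv2.morphologyEx(m,cv2.MORPH_CLOSE,np.ones((3,3)))
    k=max(cv2.findContours(m,0,2)[0],key=cv2.contourArea)
    p=ray(c,k[:,0],z)[:,:2].astype(np.float32); r=cv2.minAreaRect(p*1000)
    print(name,cv2.contourArea(k),np.round(r[0]),np.round(r[1]),round(r[2],1),np.round(cv2.boxPoints(r)).tolist())
rect((295,160,358,230),(8,90,90),(25,255,255),.076,"long")
rect((175,165,235,220),(8,90,90),(25,255,255),.076,"sq")
rect((378,155,496,240),(0,70,25),(25,255,255),.032,"tray")
big=cv2.resize(im[145:245,280:500],None,fx=3.6,fy=3.6,interpolation=cv2.INTER_CUBIC); cv2.imwrite("pics/crop.png",big)
```

```text
(315, 205) [ 17 138 144]
(333, 183) [ 16 140 146]
(450, 200) [ 15 141 107]
(204, 205) [ 16 139 150]
(290, 200) [ 20  43 174]
long 1311.5 [502.  -7.] [ 87. 142.] 57.7 [[419.0, -5.0], [539.0, -81.0], [585.0, -8.0], [466.0, 68.0]]
sq 1000.5 [524. 347.] [94. 94.] 31.6 [[459.0, 363.0], [508.0, 282.0], [588.0, 332.0], [539.0, 412.0]]
tray 6554.0 [ 493. -337.] [201. 303.] 3.1 [[384.0, -191.0], [400.0, -493.0], [601.0, -483.0], [585.0, -180.0]]
```

View pics/crop.png

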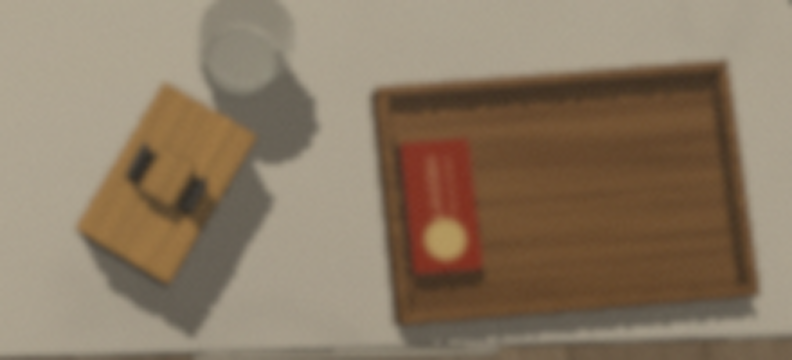

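The crop shows the long cover clearly: its tabs lie on the short axis, along about 57.7° in world. The tray's match box is at its +y end and the glass stands off the cover's far corner. I'm moving above the cover.

```bash
python3 -m jog '[[-0.3,-0.27,-0.2,0],[-0.76,-0.68,-0.2,0],[-0.76,-0.68,-0.2,0],[-0.76,-0.68,-0.2,0],[-0.76,-0.68,-0.2,0]]' 1 && python3 -m jog '[[-0.76,-0.68,0,0],[-0.76,-0.68,0,0],[-0.76,-0.68,0,0],[-0.76,-0.68,0,0],[-0.76,-0.68,0,0]]' && python3 -m jog '[[-0.74,-0.66,0,0.015],[-0.74,-0.66,0,0.015],[-0.74,-0.66,0,0.015],[-0.74,-0.66,0,0.015],[-0.74,-0.66,0,0.015],[-0.74,-0.66,0,0.015],[-0.74,-0.66,0,0.015]]'
python3 - <<'E'
from h import *
s=arm.sense(); print(s["time_s"],np.round(s["position"],4),np.round(s["eef_rot"],3))
cap("wrist","w1")
E
```

```text
time_s: 0.72
position: [0.357, 0.3663, 0.2241]
eef_rot: [[-0.891, 0.454, -0.0], [0.454, 0.891, -0.0], [-0.0, -0.0, -1.0]]
force: [0.2, -0.7, 0.1]
width: 0.998
gripper_force: 0.0
time_s: 1.35
position: [0.4309, 0.1777, 0.2237]
eef_rot: [[-0.892, 0.453, -0.0], [0.453, 0.892, 0.0], [0.0, 0.0, -1.0]]
force: [0.1, 1.1, -0.3]
width: 1.002
gripper_force: 0.0
time_s: 2.22
position: [0.5028, -0.0056, 0.224]
eef_rot: [[-0.847, 0.532, -0.0], [0.532, 0.847, 0.0], [0.0, 0.0, -1.0]]
force: [-0.1, 0.0, 0.5]
width: 0.999
gripper_force: 0.0
2.225 [ 0.5028 -0.0056  0.224 ] [[-0.847  0.532 -0.   ]
 [ 0.532  0.847  0.   ]
 [ 0.     0.    -1.   ]]
```

View pics/w1.png

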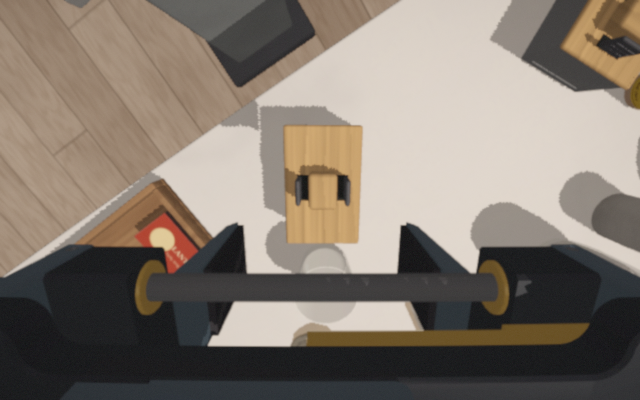

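The wrist view shows the long cover at (285–362, 125–243), with its tabs at about (300,190) and (346,190), and the glass at about (325,285). I'll measure the plate at its top height.

Run:
```python
from h import *
c=load("w1"); im=c["image"]; hsv=cv2.cvtColor(im,cv2.COLOR_BGR2HSV)
m=np.zeros(im.shape[:2],np.uint8); m[115:250,270:375]=cv2.inRange(hsv,(8,90,60),(25,255,255))[115:250,270:375]
m=cv2.morphologyEx(m,cv2.MORPH_OPEN,np.ones((3,3)))
k=max(cv2.findContours(m,0,2)[0],key=cv2.contourArea)
r=cv2.minAreaRect((ray(c,k[:,0],.076)[:,:2]*1000).astype(np.float32)); print(r,cv2.boundingRect(k))
d=np.zeros_like(m); d[165:215,290:357]=cv2.inRange(hsv,(0,0,0),(180,255,60))[165:215,290:357]
n,l,st,ce=cv2.connectedComponentsWithStats(d)
for i in range(1,n):
  if st[i,4]>40: print(st[i],ray(c,[ce[i]],.095)*1000)
print(ray(c,[(323,190)],.1)*1000)
```

```text
((502.1017150878906, -5.338287353515625), (86.07299041748047, 137.7393798828125), 57.68242645263672) (284, 125, 78, 118)
[297 175  11  24 181] [[487.35802938 -20.05292567  95.        ]]
[338 176  10  24 194] [[510.27819393  14.79149411  95.        ]]
[[501.48281158  -3.80931361 100.        ]]
```

```bash
python3 -m jog '[[0.003,0,0.25,0],[0.003,0,0.45,0],[0.003,0,0.6,0],[0.003,0,0.7,0],[0.003,0,0.7,0],[0.003,0,0.7,0]]' 1 && python3 -m jog '[[0,0,0,0],[0,0,0,0],[0,0,0,0],[0,0,0,0],[0,0,0,0],[0,0,0,0],[0,0,0,0],[0,0,0,0]]' 0 25
```

```text
time_s: 3.02
position: [0.503, -0.0065, 0.0847]
eef_rot: [[-0.846, 0.533, 0.001], [0.533, 0.846, -0.0], [-0.001, 0.0, -1.0]]
force: [0.2, -0.1, -0.2]
width: 1.001
gripper_force: 0.0
time_s: 4.03
position: [0.5026, -0.0067, 0.0839]
eef_rot: [[-0.846, 0.534, -0.0], [0.534, 0.846, 0.0], [0.0, -0.0, -1.0]]
force: [0.4, -0.2, 0.2]
width: 0.156
gripper_force: 0.0
```

Run:
```python
from h import *
s=arm.sense(); print(s["time_s"],s["width"],s["gripper_force"])
c=cap("wrist","w2"); d=cap("scene","s2")
im=np.vstack([c["image"][60:330,100:560],cv2.resize(d["image"][140:260,240:440],(460,276),interpolation=cv2.INTER_CUBIC)])
cv2.imwrite("pics/v2.png",im)
```

```text
4.025 0.15629452925055698 0.0
```

View pics/v2.png

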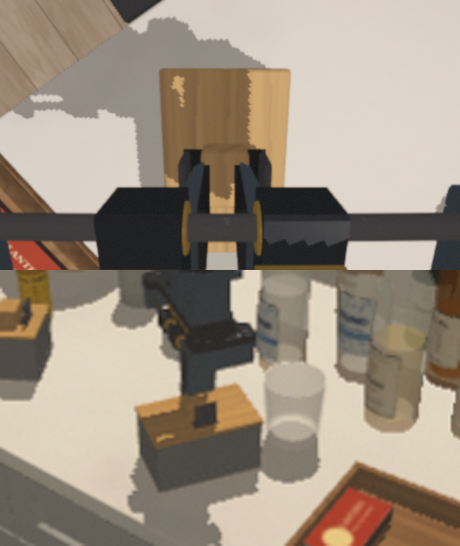

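The view shows the fingers shut (14 mm) between or beyond the tabs, without gripping them. I need to know whether they are too high or too far along x, so I'll project the reported TCP into both views.

```bash
cat >> h.py <<'E'
def proj(c,P):
    T=np.linalg.inv(np.array(c["T"])); p=np.atleast_2d(P)@T[:3,:3].T+T[:3,3]
    x=p[:,0]/-p[:,2]; y=-p[:,1]/-p[:,2]; f=1+c["k1"]*(x*x+y*y)
    return np.c_[c["fx"]*x*f+c["cx"],c["fy"]*y*f+c["cy"]]
E
python3 - <<'E'
from h import *
s=arm.sense(); R=np.array(s["eef_rot"]); p=np.array(s["position"])
tip=np.array([[x,y,0] for y in(-.007,.007) for x in (-.016,.016)])@R.T+p
o=np.array([.502,-.006,.07]); yx=np.array([np.cos(np.radians(-32.3)),np.sin(np.radians(-32.3)),0]); yy=np.array([-yx[1],yx[0],0]); 
bt=[o+a*yx+b*yy+[0,0,.03] for a,b in((-.02,-.0155),(-.02,.0155),(.02,-.0155),(.02,.0155))]
tt=[o+a*yx+b*yy+[0,0,.036] for a in(-.014,.014) for b in(-.029,.029)]
pl=[o+a*yx+b*yy+[0,0,.006] for a in(-.07,.07) for b in(-.044,.044)]
ims=[]
for f,roi,k in(("w2",(60,330,140,520),2),("s2",(170,250,270,400),4.5)):
    c=load(f); im=c["image"]; a,b,e,g=roi
    v=cv2.resize(im[a:b,e:g],None,fx=k,fy=k,interpolation=cv2.INTER_CUBIC)
    for P,col in((tip,(0,0,255)),(bt,(0,255,0)),(tt,(255,0,0)),(pl,(255,255,0))):
        for q in (proj(c,np.array(P))-[e,a])*k: cv2.circle(v,tuple(int(t) for t in q),4,col,-1)
    ims.append(cv2.resize(v,(500,int(v.shape[0]*500/v.shape[1]))))
v=np.vstack(ims); cv2.imwrite("pics/v3.png",v[:600] if v.shape[0]<=600 else cv2.resize(v,None,fx=599/v.shape[0],fy=599/v.shape[0])); print(v.shape)
E
```

```text
(662, 500, 3)
```

View pics/v3.png

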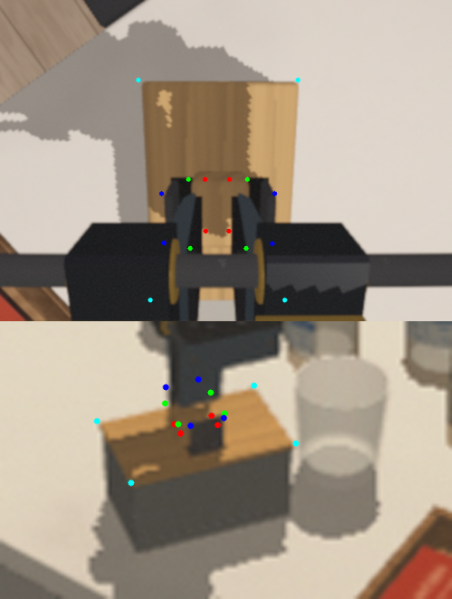

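Run:
```python
from h import *
for f,hw in(("w1",.0455),("w2",.0071)):
    c=load(f); H=np.array(c["hand_eye"]); c["T"]=H
    for z in (0,-.01,-.02,-.03): print(f,z,np.round(proj(c,np.array([[x,y,z] for x in(-.016,.016) for y in(-hw,hw)]))).tolist())
print(np.round(H,3))
c=load("w2")
print(arm.sense()["qpos"])
cv2.imwrite("pics/v4.png",cv2.resize(c["image"][190:300,230:430],None,fx=4,fy=4,interpolation=cv2.INTER_CUBIC))
```

```text
w1 0 [[258.0, 254.0], [387.0, 254.0], [256.0, 211.0], [389.0, 211.0]]
w1 -0.01 [[255.0, 260.0], [390.0, 260.0], [252.0, 215.0], [393.0, 215.0]]
w1 -0.02 [[252.0, 267.0], [393.0, 267.0], [249.0, 220.0], [396.0, 220.0]]
w1 -0.03 [[249.0, 275.0], [397.0, 275.0], [245.0, 225.0], [400.0, 225.0]]
w2 0 [[312.0, 254.0], [333.0, 254.0], [312.0, 211.0], [333.0, 211.0]]
w2 -0.01 [[312.0, 260.0], [333.0, 260.0], [312.0, 215.0], [334.0, 215.0]]
w2 -0.02 [[312.0, 267.0], [334.0, 267.0], [311.0, 220.0], [334.0, 220.0]]
w2 -0.03 [[311.0, 275.0], [334.0, 275.0], [311.0, 225.0], [335.0, 225.0]]
[[ 0.     0.963  0.268  0.077]
 [ 1.    -0.     0.    -0.001]
 [ 0.     0.268 -0.963 -0.202]
 [ 0.     0.     0.     1.   ]]
[-1.32247383e-01  4.56777622e-01  1.76036546e+00  3.16086855e-05
  9.24419101e-01 -1.14001066e+00]
```

View pics/v4.png

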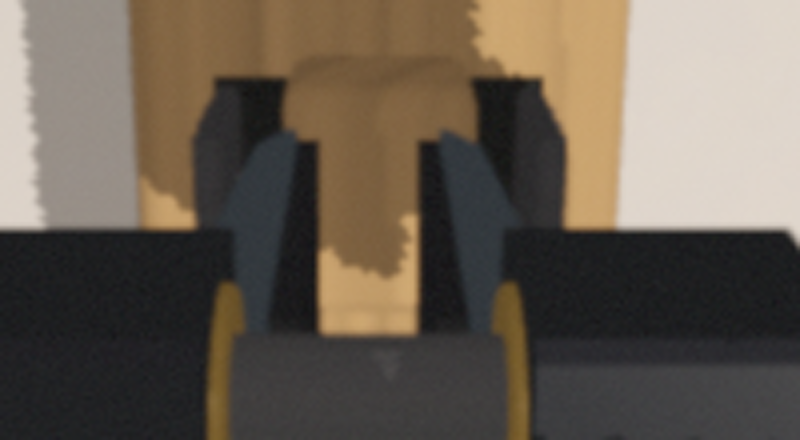

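The fingertips appear at row 225. With the calibration, that puts them about 30 mm behind the reported TCP, and the open fingers in the first wrist view agree. So they closed at about z 0.114, above the tabs and touching nothing. I'll open, go about 30 mm lower while watching the force, then check.

```bash
python3 -m jog '[[0,0,0,0],[0,0,0,0],[0,0,0,0],[0,0,0,0],[0,0,0,0],[0,0,0,0],[0,0,0,0],[0,0,0,0]]' 1 && python3 -m jog '[[0.003,-0.003,0.04,0],[0.003,-0.003,0.08,0],[0.003,-0.003,0.11,0],[0.003,-0.003,0.125,0],[0.003,-0.003,0.125,0]]' && python3 -m jog '[[0,0,0.02,0],[0,0,0.025,0],[0,0,0.025,0]]'
python3 - <<'E'
from h import *
c=cap("wrist","w4"); cv2.imwrite("pics/v5.png",c["image"][100:330,200:450])
E
```

```text
time_s: 5.12
position: [0.5026, -0.0067, 0.0839]
eef_rot: [[-0.846, 0.534, -0.0], [0.534, 0.846, -0.0], [0.0, -0.0, -1.0]]
force: [0.1, 0.1, -0.1]
width: 0.91
gripper_force: 0.0
time_s: 5.75
position: [0.5016, -0.0069, 0.0587]
eef_rot: [[-0.846, 0.534, -0.0], [0.534, 0.846, 0.0], [0.0, -0.0, -1.0]]
force: [0.7, -1.2, -0.2]
width: 1.004
gripper_force: 0.0
time_s: 6.12
position: [0.5017, -0.0069, 0.0539]
eef_rot: [[-0.846, 0.534, -0.0], [0.534, 0.846, -0.0], [0.0, -0.0, -1.0]]
force: [0.2, -0.7, 1.7]
width: 1.001
gripper_force: 0.0
```

View pics/v5.png

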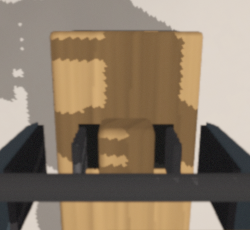

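The open fingers straddle both tabs. Fingertip edges are at about (243,225) and (403,225), and the tabs lie between at 275–380, nearly centred. Closing now.

```bash
python3 -m jog '[[0,0,0,0],[0,0,0,0],[0,0,0,0],[0,0,0,0],[0,0,0,0],[0,0,0,0],[0,0,0,0],[0,0,0,0]]' 0 25
```

```text
time_s: 7.18
position: [0.5023, -0.0063, 0.0542]
eef_rot: [[-0.846, 0.534, 0.001], [0.534, 0.846, 0.001], [-0.001, 0.001, -1.0]]
force: [2.8, 8.1, 5.4]
width: 0.45
gripper_force: 25.0
```

Both tabs are fully in (41 mm at 25 N). Lifting straight up.

```bash
python3 -m jog '[[0,0,-0.03,0],[0,0,-0.08,0],[0,0,-0.15,0],[0,0,-0.25,0],[0,0,-0.37,0],[0,0,-0.45,0],[0,0,-0.5,0],[0,0,-0.5,0],[0,0,-0.5,0]]'
python3 - <<'E'
from h import *
c=cap("scene","s5"); t=cap("top","t5")
cv2.imwrite("pics/v6.png",np.vstack([cv2.resize(c["image"][110:270,230:510],(560,320)),cv2.resize(t["image"][150:250,290:500],(560,267))]))
print(arm.sense()["position"])
E
```

```text
time_s: 8.3
position: [0.5013, -0.0069, 0.1534]
eef_rot: [[-0.846, 0.534, -0.001], [0.534, 0.846, 0.0], [0.001, -0.0, -1.0]]
force: [-0.6, -0.4, -1.7]
width: 0.449
gripper_force: 25.0
[ 0.50128197 -0.00687262  0.15328347]
```

View pics/v6.png

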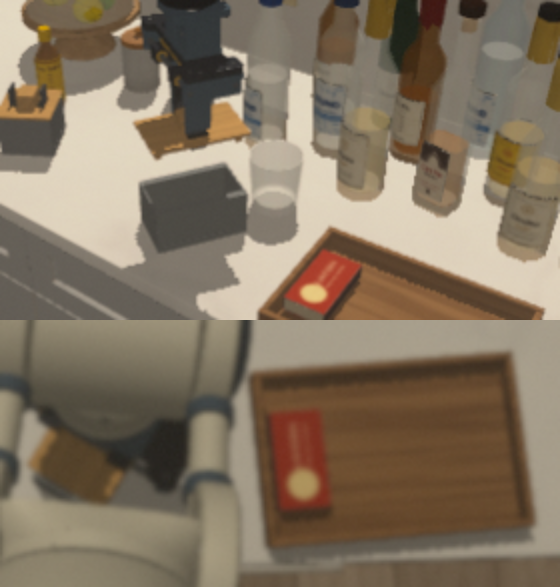

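The cover is off its box, level and held between the pads; the open box is below and the square box is untouched. I'll carry it round the front of the glass to above the tray's free floor.

```bash
python3 -m jog '[[0.04,-0.1,0,0],[0.1,-0.23,0,0],[0.143,-0.345,0,0],[0.143,-0.345,0,0]]' && python3 -m jog '[[-0.06,-0.09,0,0],[-0.18,-0.26,0,0],[-0.31,-0.44,0,0],[-0.44,-0.63,0,0],[-0.54,-0.77,0,0],[-0.576,-0.82,0,0],[-0.576,-0.82,0,0]]' && python3 -m jog '[[-0.06,-0.04,0,-0.01],[-0.16,-0.12,0,-0.03],[-0.28,-0.21,0,-0.05],[-0.4,-0.31,0,-0.075],[-0.48,-0.37,0,-0.092],[-0.516,-0.396,0,-0.098],[-0.516,-0.396,0,-0.098],[-0.516,-0.396,0,-0.098]]'
python3 - <<'E'
from h import *
s=arm.sense();print(s["position"])
c=cap("wrist","w6"); t=cap("scene","s6")
cv2.imwrite("pics/v7.png",np.hstack([cv2.resize(c["image"],(480,300)),cv2.resize(t["image"][150:350,300:513],(320,300))]))
E
```

```text
time_s: 8.9
position: [0.4394, -0.0505, 0.1536]
eef_rot: [[-0.845, 0.535, -0.001], [0.535, 0.845, 0.0], [0.001, -0.001, -1.0]]
force: [0.2, -0.9, -2.1]
width: 0.449
gripper_force: 25.0
time_s: 9.78
position: [0.4509, -0.2501, 0.1536]
eef_rot: [[-0.845, 0.534, -0.0], [0.534, 0.845, 0.0], [0.0, 0.0, -1.0]]
force: [-0.2, -0.4, -1.3]
width: 0.448
gripper_force: 25.0
time_s: 10.78
position: [0.4957, -0.3709, 0.1538]
eef_rot: [[-0.999, -0.053, -0.0], [-0.053, 0.999, 0.001], [0.0, 0.001, -1.0]]
force: [-0.2, 1.4, -2.2]
width: 0.45
gripper_force: 25.0
[ 0.49565863 -0.37089406  0.15382849]
```

View pics/v7.png

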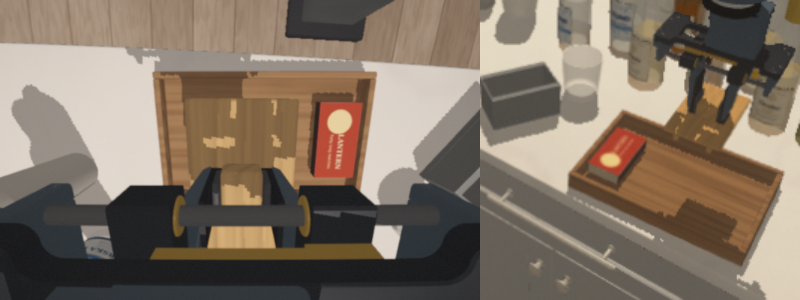

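The cover is parallel to the tray, over its free floor and clear of the red match box. Lowering, the last millimetres slowly.

```bash
python3 -m jog '[[0,0,0.08,0],[0,0,0.25,0],[0,0,0.43,0],[0,0,0.58,0],[0,0,0.66,0],[0,0,0.69,0],[0,0,0.69,0]]' && python3 -m jog '[[0,0,0.01,0],[0,0,0.02,0],[0,0,0.03,0],[0,0,0.03,0]]' && python3 -m jog '[[0,0,0.005,0],[0,0,0.01,0],[0,0,0.01,0]]'
```

```text
time_s: 11.75
position: [0.4958, -0.3724, 0.0162]
eef_rot: [[-0.999, -0.053, 0.0], [-0.053, 0.999, -0.0], [-0.0, -0.0, -1.0]]
force: [0.0, 0.0, -1.4]
width: 0.446
gripper_force: 25.0
time_s: 12.25
position: [0.4956, -0.3722, 0.0099]
eef_rot: [[-0.999, -0.053, -0.0], [-0.053, 0.999, 0.0], [0.0, 0.0, -1.0]]
force: [-0.2, 0.2, -1.9]
width: 0.447
gripper_force: 25.0
time_s: 12.62
position: [0.4957, -0.3723, 0.0082]
eef_rot: [[-0.999, -0.053, 0.0], [-0.053, 0.999, -0.0], [-0.0, -0.0, -1.0]]
force: [-0.9, 1.0, 3.0]
width: 0.449
gripper_force: 25.0
```

The feet touch the floor (the force went from −1.9 to +3 N). Releasing, then backing straight up.

```bash
python3 -m jog '[[0,0,0,0],[0,0,0,0],[0,0,0,0],[0,0,0,0],[0,0,0,0],[0,0,0,0],[0,0,0,0],[0,0,0,0]]' 1 && python3 -m jog '[[0,0,-0.05,0],[0,0,-0.2,0],[0,0,-0.45,0],[0,0,-0.7,0],[0,0,-0.85,0],[0,0,-0.9,0],[0,0,-0.9,0],[0,0,-0.9,0]]'
python3 - <<'E'
from h import *
c=cap("wrist","w8"); t=cap("scene","s8")
cv2.imwrite("pics/v8.png",np.hstack([cv2.resize(c["image"],(480,300)),cv2.resize(t["image"][150:350,300:513],(320,300))]))
E
```

```text
time_s: 13.62
position: [0.4956, -0.3722, 0.0079]
eef_rot: [[-0.999, -0.053, -0.0], [-0.053, 0.999, 0.0], [0.0, 0.0, -1.0]]
force: [0.5, 1.0, -0.0]
width: 0.998
gripper_force: 0.0
time_s: 14.62
position: [0.495, -0.3717, 0.1865]
eef_rot: [[-0.999, -0.053, -0.002], [-0.053, 0.999, 0.002], [0.002, 0.002, -1.0]]
force: [0.4, -0.6, 0.3]
width: 1.004
gripper_force: 0.0
```

View pics/v8.png

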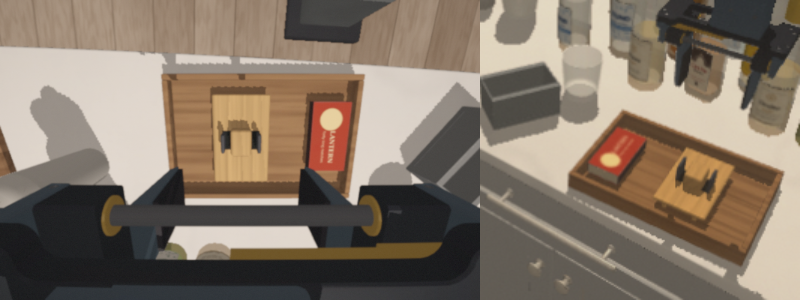

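The cover stands flat and upright in the tray beside the match box, with its tabs sprung out and the gripper clear.

```bash
python3 -c "
from plant import arm
print(arm.job_done())"
```

```text
the job is handed in; nothing more can be done
None
```

The long cover is off its box and stands flat, right side up and released on the tray floor beside the match box; the square box was left shut, and the job was handed in at about 15 s of the 51 s (no verdict was returned).

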